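# Load the last slide carrier and lift the rack

## Robot

A 7-joint arm with a two-finger parallel gripper is mounted at the origin on the work surface. World frame = base frame: x ahead of the robot, y to its left, z up, the work surface at z = 0. Lengths are in m, angles in rad, forces in N, time in s.
With the tool pointing down it reaches from about 0.4 to 0.85 m from the base axis. Payload 4.5 kg.
Tool frame: the origin (TCP) lies on the centre line of the jaws, within the pads' length; the fingertips stand 11 mm ahead of it and the grasp point (between the pads) lies 8 mm behind it; z points along the fingers, y is the direction in which the jaws open and shut (so a half turn about z gives the same grasp; the last joint's range is limited). The gripper opens to 88 mm and grips with 3 to 60 N. Pads are 18 mm wide; open, the fingers measure 123 mm over their backs; the gripper's body (75 mm by 187 mm) begins 45 mm behind the grasp point.
Start: joints at [1.37, 0.689, -0.195, 1.565, 0.157, 0.902, -0.215], TCP at [0.145, -0.608, 0.25] pointing down, gripper open.
Joint ranges: [-3.01, 3.01], [-0.46, 2.08], [-1.47, 1.51], [0.13, 2.56], [-1, 4.14], [0.04, 2.09], [-2.66, 2.66]. Speed limits (rad/s): [2.57, 2.57, 3.14, 3.14, 3.14, 3.14, 3.14].

## Interface

Orientations are given as a unit quaternion [x, y, z, w].
In Python, from plant import r, snapshot gives the robot as it stands.
- The arm moves only by the tool drive_tool, never from a script. Its argument "commands" is a list of rows, each an object of numbers: "wx", "wy", "wz": the turn, a rotation vector about the tool's x, y, z in rad; "dx", "dy", "dz": the shift along the tool's x, y, z in m; "claw": the opening, from 0 (shut) to 1 (fully open). A call has 1 to 12 rows; each row shifts and turns the commanded pose from where the row before left it, along the tool's axes as they then stand; what a row does not reach is not made up. A row lasts 1/10 s, in which the tool goes at most 50 mm and 8.59 degrees, less where a joint would pass 70% of its speed; a pose out of reach is approached as far as the arm can. A call is refused whole if a number of a shift passes 0.05 or a number of a turn 0.15, either way. A call with a gripper value outside its range is refused whole. The fingers move at their own pace and stop on an object; "grip_force" is the grip in N (left out, the last holds). Time passes only in rows, so rows that do not move let the fingers close. It gives the time, the measured TCP pose, the force and the opening at its end, in the units of the state.
- r.get_state(): the state, without advancing time (a new reading comes with each control period).
- snapshot(name): name is "scene" or "top" or "wrist"; returns a dict with "color" (420x560x3 uint8, red, green, blue), "fx", "fy", "cx", "cy" (pixels), "world_to_cam" (4x4, takes a point from world to camera coordinates); the wrist camera has in their place "T_tool_cam" (4x4, takes a point from camera to tool coordinates, whose origin is the TCP and whose axes are the flange's). Camera axes: x right, y up, looking along -z (the intrinsics and any distortion apply to the point x, -y, -z); pixel columns grow to the right and rows downward; lengths in m; the calibration is good to about 2 mm. A picture is of the moment at which its call begins: read the wrist's pose just before it. There is no depth.
- r.finish_job(): hands the job in, once; it reports no verdict.
The state is a dict: "clock": time; "q": joint angles; "qd": joint speeds; "joint_torque": joint torques, N m; "tool_pos": TCP position; "eef_rot": TCP orientation; "contact_force": force on the tool from outside, world axes, zero at the start; "moment": the same for the moment, N m; "opening": opening from 0.0 (shut) to 1.0 (fully open).
Only numpy, scipy, OpenCV 4.12 (cv2) and the standard library are available. Lean on these libraries where they do the work, as an engineer would, in place of code of your own. Each camera call takes 0.05 s, during which the arm holds its last target. There are 200 camera calls.

## Task

Take the microscope-slide carrier out of the steel drying stand and slide it edgewise, all the way down, into the empty slot of the white carrying rack, leaving the carrier already there in its slot. Then let go of it, take the rack by the middle of its handle bar and lift it straight up until its base is about 12 cm clear of the bench, keeping it level all the way and not disturbing the bottle, dish and jar. Finish while still holding the loaded rack there, level and still; do not put it down.

Things in the scene. Friction and masses are not known exactly. Their poses are not given: they have to be found in the camera images.
- carrier: The slide carrier to load: black plastic plate with glass slides in its faces, 64 mm long (its x) x 6 mm thick (its y) x 84 mm tall (its z), about 45 g. Origin at the centre of its lower edge; either way round will do. It starts upright in the drying stand's slot, its lower edge 8 mm above the bench, the upper 45 mm free above the lips.
- seated_carrier: An identical slide carrier that already stands in the taken slot of the rack and stays there. Origin at the centre of its lower edge, axes as the other.
- rack: White loose carrying rack, about 0.45 kg (varies), base 104 (its x) x 126 (its y) x 6 mm. Origin at the centre of its underside, on the bench. Two slots run along its x at y = +45 mm (empty) and -45 mm (taken). A seated carrier's top is 90 mm above the underside. A steel hoop handle stands over the middle, along x; 34 mm lie between a seated carrier's face and its bar: let go with fingers only partly open.
- free_slot (a point): Centre of the floor of the rack's empty slot, 6 mm above the rack's underside; x along the slot, y across, z up. The carrier is home when its origin is here. Slot 8 mm wide, 72 mm long, 30 mm deep between low walls; lips along the long sides flare the mouth to about 24 mm wide, their tops 39 mm above the slot floor.
- taken_slot (a point): Centre of the floor of the rack's taken slot; axes as the rack's.
- rack_handle (a point): Centre of the rack's handle bar, 124 mm above the rack's underside; axes as the rack's. Square steel bar 88 mm long (along x), 16 mm thick (along y), 16 mm high, on two uprights at x = +-40 mm; the 72 mm between the uprights are free below the bar.
- stand: Steel drying stand, fixed to the bench, base 120 mm (its x) x 70 mm (its y) x 8 mm thick; origin at the centre of its underside on the bench. One slot along its x, at its middle, of the same section as those of the rack, floor 8 mm and lips' tops 47 mm above the bench. It stands on the other side (left or right) of the bench from the rack.
- stain_bottle: Bystander: amber bottle, 44 mm diameter, 95 mm tall; origin at the centre of its underside.
- petri_dish: Bystander: flat round clear dish, 92 mm diameter, 18 mm high; origin at the centre of its underside.
- sample_jar: Bystander: glass jar with white lid, 56 mm diameter, 65 mm tall; origin at the centre of its underside.

How it is judged:
By the outcome, as a careful person would: the job done as asked, in the order asked, and still so for the second after the job is handed in, while the arm keeps its last pose, push and grip.
It also fails if it takes over 61 s, if anything falls off the work surface, if the arm or the gripper's body presses on something with over 40 N, if the wrist force passes 120 N, or if a joint passes its speed limit or range.

## Working session

There is one attempt and no reset: what is moved stays moved. The work goes in short steps, Python scripts to look and compute and a tool call to move; the robot and the scene stay as the last step left them, time stands still between calls to the robot, and variables do not carry over. Pictures are saved under pics/ and viewed, on a budget of 10 in all, crops included, one or two more only if the job needs it, and the job is handed in when it is done.

Besides the shell and the picture viewer there is one more tool, called after "Call:" by a JSON object that holds its "api" and its "payload", one argument or row to a line. drive_tool: Moves the arm, as the interface text tells. Its arguments: {"type":"object","properties":{"commands":{"type":"array","items":{"type":"object","properties":{"wx":{"type":"number"},"wy":{"type":"number"},"wz":{"type":"number"},"dx":{"type":"number"},"dy":{"type":"number"},"dz":{"type":"number"},"claw":{"type":"number"}}}},"grip_force":{"type":"number"}},"required":["commands"]}

```bash
ls; mkdir -p pics; python3 - <<'E'
from plant import r, snapshot
import cv2,pickle,numpy as np
print(r.get_state())
for n in("scene","top"):
    s=snapshot(n); pickle.dump(s,open(n+".pkl","wb"))
    cv2.imwrite(f"pics/{n}0.png",s["color"][:,:,::-1]); print({k:v for k,v in s.items() if k!="color"})
E
```

```text
pics
{'clock': 0.0, 'q': array([ 1.36980407,  0.69001547, -0.19455785,  1.56634262,  0.15728112,
        0.90247519, -0.21511812]), 'qd': array([-0.00103571,  0.00012744,  0.00088644, -0.00089035,  0.00019957,
        0.00207477,  0.00093369]), 'joint_torque': array([-3.45301225e-05, -5.27556753e+01, -1.26720339e+00, -1.53424251e+01,
       -5.26776910e-02,  6.44115120e-03,  1.76034919e-04]), 'tool_pos': array([ 0.14524056, -0.60726163,  0.24889184]), 'eef_rot': array([ 9.93111391e-01,  1.17170433e-01, -1.50547148e-04, -9.12019831e-04]), 'contact_force': array([ 0.62184892,  0.44548417, -0.40133592]), 'moment': array([ 0.03176014, -0.0246639 , -0.00260014]), 'opening': 0.9980005984011063}
{'fx': 451.99731899497243, 'fy': 451.99731899497243, 'cx': 284.6207765035408, 'cy': 204.75064908368512, 'world_to_cam': array([[ 0.03058451,  0.99951964, -0.00500701, -0.13050462],
       [-0.54354661,  0.02083559,  0.83912035,  0.25797567],
       [ 0.83882159, -0.02294254,  0.54392277, -1.58419916],
       [ 0.        ,  0.        ,  0.        ,  1.        ]])}
{'fx': 436.7056759686263, 'fy': 436.7056759686263, 'cx': 277.38529127415376, 'cy': 210.55419489490342, 'world_to_cam': array([[ 0.00452448, -0.99997184,  0.00598672,  0.09759167],
       [ 0.99599302,  0.00504104,  0.08928885, -0.64919199],
       [-0.08931652,  0.00555875,  0.99598778, -1.07935206],
       [ 0.        ,  0.        ,  0.        ,  1.        ]])}
```

View pics/scene0.png

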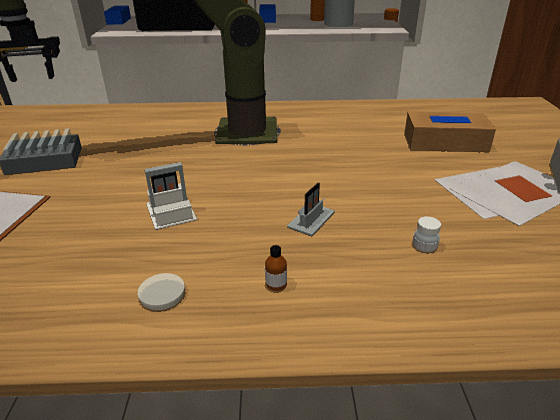

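View pics/top0.png

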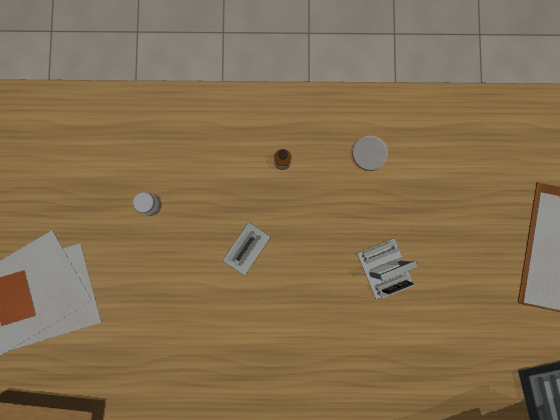

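The scene view shows the rack at about (170,195) and the stand with the carrier at (312,210). In the top view the stand is near (247,249) and the rack near (386,269). The rack's empty slot is on its upper (far) side and the taken slot is near row 287. I'll zoom in to measure.

```bash
cat >h.py <<'E'
import numpy as np,pickle,cv2
def load(n): return pickle.load(open(n+".pkl","rb"))
def ray(s,u,v):
    M=s["world_to_cam"];R,t=M[:3,:3],M[:3,3]
    d=R.T@np.array([(u-s["cx"])/s["fx"],-(v-s["cy"])/s["fy"],-1]); return -R.T@t,d
def at(s,u,v,z):
    o,d=ray(s,u,v); return o+d*(z-o[2])/d[2]
def proj(s,P):
    M=s["world_to_cam"];p=np.atleast_2d(P)@M[:3,:3].T+M[:3,3]
    return np.c_[s["cx"]-s["fx"]*p[:,0]/p[:,2], s["cy"]+s["fy"]*p[:,1]/p[:,2]]
E
python3 - <<'E'
from h import *
t,s=load("top"),load("scene")
def c(s,u,v,k=5):
    return cv2.resize(s["color"][v:v+60,u:u+80],(400,300),interpolation=cv2.INTER_CUBIC)
im=np.vstack([np.hstack([c(t,207,219),c(t,348,238)]),np.hstack([c(s,272,178),c(s,132,168)])])
cv2.imwrite("pics/crop.png",im[:,:,::-1])
for n,u,v,z in[("stand",247,249,.02),("rack",388,269,.06),("bottle",283,157,.06),("dish",370,153,.018),("jar",145,203,.06)]: print(n,at(t,u,v,z))
E
```

```text
stand [0.55120565 0.17728085 0.02      ]
rack [ 0.50410231 -0.16967268  0.06      ]
bottle [0.78003839 0.08748424 0.06      ]
dish [ 0.80091186 -0.13911796  0.018     ]
jar [0.66295744 0.4272774  0.06      ]
```

View pics/crop.png

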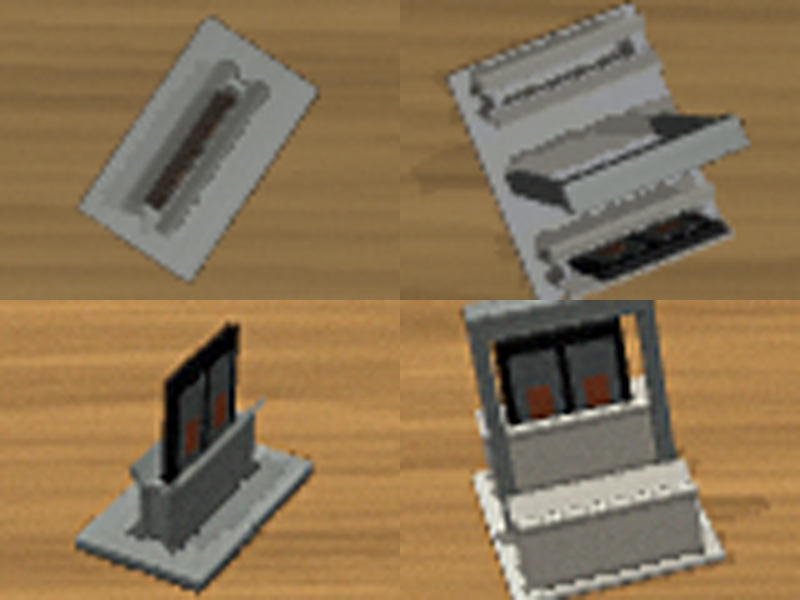

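The crop gives clear corner points. In the top view, the stand base is at (210,15), (318,93), (190,282) and (80,208), the rack base at (447,75) and (632,3), and the handle bar top runs from (567,195) to (742,131). The scene crop agrees. I'll fit the poses.

```bash
cat >fit.py <<'E'
from h import *
from scipy.optimize import least_squares
t,s=load("top"),load("scene")
T=lambda o,p:(np.array(p)+.5)/5-.5+np.array(o)
def W(q,P):
    c,n=np.cos(q[2]),np.sin(q[2]); P=np.atleast_2d(P)
    return np.c_[q[0]+c*P[:,0]-n*P[:,1],q[1]+n*P[:,0]+c*P[:,1],P[:,2]]
def fit(q0,obs):
    # small per-camera pixel offsets allowed weakly (2 mm calibration)
    def f(q):
        e=[]
        for cam,off,px,P in obs:
            k=3 if cam is t else 5
            e.append((proj(cam,W(q,P))+q[k:k+2]-T(off,px))[0])
        return np.r_[np.ravel(e),q[3:]/1.5]
    a=least_squares(f,list(q0)+[0]*4,loss="soft_l1"); 
    print(a.x[:3].round(4),np.degrees(a.x[2]).round(2),"off",a.x[3:].round(2)); 
    for o,e in zip(obs,f(a.x)[:-4].reshape(-1,2)): print("  ","t" if o[0] is t else "s",o[2],e.round(2))
    return a.x
a,b=(207,219),(348,238); c,d=(272,178),(132,168)
st=fit([.55,.177,-.6],[(t,a,(210,15),(.06,.035,.008)),(t,a,(318,93),(.06,-.035,.008)),(t,a,(190,282),(-.06,-.035,.008)),(t,a,(80,208),(-.06,.035,.008)),
 (s,c,(200,580),(.06,.035,.008)),(s,c,(313,465),(-.06,.035,.008)),(s,c,(78,543),(.06,-.035,.008)),
 (s,c,(163,380),(.032,0,.092)),(s,c,(238,324),(-.032,0,.092))])
ra=fit([.5,-.17,-1.2],[(t,b,(47,75),(-.052,.063,.006)),(t,b,(232,3),(.052,.063,.006)),
 (t,b,(163,180),(-.044,.008,.132)),(t,b,(336,116),(.044,.008,.132)),(t,b,(348,145),(.044,-.008,.132)),(t,b,(172,212),(-.044,-.008,.132)),
 (s,d,(112,297),(.052,.063,.006)),(s,d,(323,251),(-.052,.063,.006)),
 (s,d,(95,50),(.032,-.045,.09)),(s,d,(223,22),(-.032,-.045,.09))])
np.save("fit.npy",[st[:3],ra[:3]])
E
python3 fit.py
```

```text
[ 0.5553  0.1791 -0.5899] -33.8 off [-4.000e-02  9.100e-01  2.000e-02  5.894e+01]
   t (210, 15) [-0.08 -0.26]
   t (318, 93) [ 0.79 -0.63]
   t (190, 282) [-0.01  0.59]
   t (80, 208) [-0.59 -0.07]
   s (200, 580) [0.02 0.44]
   s (313, 465) [ 0.55 -0.76]
   s (78, 543) [-0.93 -1.29]
   s (163, 380) [1.13 0.51]
   s (238, 324) [-0.72 -0.13]
[ 0.5035 -0.1751 -1.2125] -69.47 off [-0.05 -0.2   0.04 -0.06]
   t (47, 75) [-0.17 -0.59]
   t (232, 3) [ 0.38 -0.22]
   t (163, 180) [-0.97  0.3 ]
   t (336, 116) [ 0.29 -0.4 ]
   t (348, 145) [0.5  0.43]
   t (172, 212) [-0.2   0.57]
   s (112, 297) [0.21 1.29]
   s (323, 251) [0.6  0.99]
   s (95, 50) [-0.37 -1.62]
   s (223, 22) [-0.42 -0.78]
```

```bash
sed -i 's/(200,580)/(200,280)/;s/(313,465)/(313,165)/;s/(78,543)/(78,243)/;s/(163,380)/(163,80)/;s/(238,324)/(238,24)/' fit.py; python3 fit.py
```

```text
[ 0.5523  0.1793 -0.59  ] -33.81 off [ 0.03 -0.14  0.05 -0.14]
   t (210, 15) [-0.08 -0.14]
   t (318, 93) [ 0.79 -0.5 ]
   t (190, 282) [-0.03  0.73]
   t (80, 208) [-0.61  0.06]
   s (200, 280) [0.02 0.59]
   s (313, 165) [ 0.5 -0.5]
   s (78, 243) [-0.87 -1.11]
   s (163, 80) [1.14 0.74]
   s (238, 24) [-0.73  0.16]
[ 0.5035 -0.1751 -1.2125] -69.47 off [-0.05 -0.2   0.04 -0.06]
   t (47, 75) [-0.17 -0.59]
   t (232, 3) [ 0.38 -0.22]
   t (163, 180) [-0.97  0.3 ]
   t (336, 116) [ 0.29 -0.4 ]
   t (348, 145) [0.5  0.43]
   t (172, 212) [-0.2   0.57]
   s (112, 297) [0.21 1.29]
   s (323, 251) [0.6  0.99]
   s (95, 50) [-0.37 -1.62]
   s (223, 22) [-0.42 -0.78]
```

Call:
{"api": "drive_tool", "payload": {
  "commands": [
    {"dx": 0.03, "dy": -0.015, "claw": 0.5},
    {"dx": 0.03, "dy": -0.015},
    {"dx": 0.03, "dy": -0.015},
    {"dx": 0.03, "dy": -0.015},
    {"dx": 0.03, "dy": -0.015},
    {"dx": 0.03, "dy": -0.015},
    {"dx": 0.03, "dy": -0.015},
    {"dx": 0.03, "dy": -0.015},
    {"dx": 0.03, "dy": -0.015},
    {"dx": 0.03, "dy": -0.015},
    {"dx": 0.03, "dy": -0.015},
    {"dx": 0.03, "dy": -0.015}
  ]
}}

```text
validation failed for argument at $.co...
```

Call:
{"api": "drive_tool", "payload": {
  "commands": [
    {"dx": 0.018, "dy": -0.04},
    {"dx": 0.018, "dy": -0.04},
    {"dx": 0.018, "dy": -0.04},
    {"dx": 0.018, "dy": -0.04},
    {"dx": 0.018, "dy": -0.04},
    {"dx": 0.018, "dy": -0.04},
    {"dx": 0.018, "dy": -0.04},
    {"dx": 0.018, "dy": -0.04},
    {"dx": 0.018, "dy": -0.04},
    {"dx": 0.018, "dy": -0.04},
    {"dx": 0.018, "dy": -0.04},
    {"dx": 0.018, "dy": -0.04}
  ]
}}

```text
validation failed for argument at $.co...
```

Call:
{"api": "drive_tool", "payload": {
  "commands": [
    {"wz": -0.145},
    {"wz": -0.145},
    {"wz": -0.145},
    {"wz": -0.145},
    {"wz": -0.145},
    {"wz": -0.145},
    {"wz": -0.145},
    {"wz": -0.145},
    {"wz": -0.145},
    {"wz": -0.145},
    {"wz": -0.145},
    {"wz": -0.145}
  ]
}}

```text
validation failed for argument at $.co...
```

Call:
{"api": "drive_tool", "payload": {
  "commands": [
    {"wz": -0.145},
    {"wz": -0.145},
    {"wz": -0.145},
    {"wz": -0.145},
    {}
  ]
}}

```text
validation failed for argument at $.co...
```

Call:
{"api": "drive_tool", "payload": {
  "commands": [
    {"dx": 0.03, "dy": -0.015, "dz": 0, "wx": 0, "wy": 0, "wz": 0, "claw": 0.5},
    {"dx": 0.03, "dy": -0.015, "dz": 0, "wx": 0, "wy": 0, "wz": 0, "claw": 0.5}
  ]
}}

```text
clock: 0.3
tool_pos: [0.1962, -0.5645, 0.2491]
eef_rot: [0.993, 0.116, -0.0, -0.0]
contact_force: [0.9, -0.9, -0.2]
opening: 0.836
```

All fields are required in every row. Continuing.

Call:
{"api": "drive_tool", "payload": {
  "commands": [
    {"dx": 0.03, "dy": -0.015, "dz": 0, "wx": 0, "wy": 0, "wz": 0, "claw": 0.5},
    {"dx": 0.03, "dy": -0.015, "dz": 0, "wx": 0, "wy": 0, "wz": 0, "claw": 0.5},
    {"dx": 0.03, "dy": -0.015, "dz": 0, "wx": 0, "wy": 0, "wz": 0, "claw": 0.5},
    {"dx": 0.03, "dy": -0.015, "dz": 0, "wx": 0, "wy": 0, "wz": 0, "claw": 0.5},
    {"dx": 0.03, "dy": -0.015, "dz": 0, "wx": 0, "wy": 0, "wz": 0, "claw": 0.5},
    {"dx": 0.03, "dy": -0.015, "dz": 0, "wx": 0, "wy": 0, "wz": 0, "claw": 0.5},
    {"dx": 0.03, "dy": -0.015, "dz": 0, "wx": 0, "wy": 0, "wz": 0, "claw": 0.5},
    {"dx": 0.03, "dy": -0.015, "dz": 0, "wx": 0, "wy": 0, "wz": 0, "claw": 0.5},
    {"dx": 0.03, "dy": -0.015, "dz": 0, "wx": 0, "wy": 0, "wz": 0, "claw": 0.5},
    {"dx": 0.03, "dy": -0.015, "dz": 0, "wx": 0, "wy": 0, "wz": 0, "claw": 0.5}
  ]
}}

```text
clock: 1.3
tool_pos: [0.4544, -0.3479, 0.2494]
eef_rot: [0.993, 0.117, -0.0, -0.0]
contact_force: [0.2, 0.0, -0.5]
opening: 0.498
```

Call:
{"api": "drive_tool", "payload": {
  "commands": [
    {"dx": 0.018, "dy": -0.04, "dz": 0, "wx": 0, "wy": 0, "wz": 0, "claw": 0.5},
    {"dx": 0.018, "dy": -0.04, "dz": 0, "wx": 0, "wy": 0, "wz": 0, "claw": 0.5},
    {"dx": 0.018, "dy": -0.04, "dz": 0, "wx": 0, "wy": 0, "wz": 0, "claw": 0.5},
    {"dx": 0.018, "dy": -0.04, "dz": 0, "wx": 0, "wy": 0, "wz": 0, "claw": 0.5},
    {"dx": 0.018, "dy": -0.04, "dz": 0, "wx": 0, "wy": 0, "wz": 0, "claw": 0.5},
    {"dx": 0.018, "dy": -0.04, "dz": 0, "wx": 0, "wy": 0, "wz": 0, "claw": 0.5},
    {"dx": 0.018, "dy": -0.04, "dz": 0, "wx": 0, "wy": 0, "wz": 0, "claw": 0.5},
    {"dx": 0.018, "dy": -0.04, "dz": 0, "wx": 0, "wy": 0, "wz": 0, "claw": 0.5},
    {"dx": 0.018, "dy": -0.04, "dz": 0, "wx": 0, "wy": 0, "wz": 0, "claw": 0.5},
    {"dx": 0.018, "dy": -0.04, "dz": 0, "wx": 0, "wy": 0, "wz": 0, "claw": 0.5},
    {"dx": 0.018, "dy": -0.04, "dz": 0, "wx": 0, "wy": 0, "wz": 0, "claw": 0.5},
    {"dx": 0.018, "dy": -0.04, "dz": 0, "wx": 0, "wy": 0, "wz": 0, "claw": 0.5}
  ]
}}

```text
clock: 2.5
tool_pos: [0.5519, 0.1697, 0.2494]
eef_rot: [0.993, 0.117, -0.0, 0.0]
contact_force: [0.5, 0.4, -0.3]
opening: 0.502
```

Call:
{"api": "drive_tool", "payload": {
  "commands": [
    {"dx": 0, "dy": 0, "dz": 0, "wx": 0, "wy": 0, "wz": -0.145, "claw": 0.5},
    {"dx": 0, "dy": 0, "dz": 0, "wx": 0, "wy": 0, "wz": -0.145, "claw": 0.5},
    {"dx": 0, "dy": 0, "dz": 0, "wx": 0, "wy": 0, "wz": -0.145, "claw": 0.5},
    {"dx": 0, "dy": 0, "dz": 0, "wx": 0, "wy": 0, "wz": -0.145, "claw": 0.5},
    {"dx": 0, "dy": 0, "dz": 0, "wx": 0, "wy": 0, "wz": -0.145, "claw": 0.5},
    {"dx": 0, "dy": 0, "dz": 0, "wx": 0, "wy": 0, "wz": -0.145, "claw": 0.5},
    {"dx": 0, "dy": 0, "dz": 0, "wx": 0, "wy": 0, "wz": -0.145, "claw": 0.5},
    {"dx": 0, "dy": 0, "dz": 0, "wx": 0, "wy": 0, "wz": -0.145, "claw": 0.5},
    {"dx": 0, "dy": 0, "dz": 0, "wx": 0, "wy": 0, "wz": -0.145, "claw": 0.5},
    {"dx": 0, "dy": 0, "dz": 0, "wx": 0, "wy": 0, "wz": -0.145, "claw": 0.5},
    {"dx": 0, "dy": 0, "dz": 0, "wx": 0, "wy": 0, "wz": -0.145, "claw": 0.5},
    {"dx": 0, "dy": 0, "dz": 0, "wx": 0, "wy": 0, "wz": -0.145, "claw": 0.5}
  ]
}}

```text
clock: 3.7
tool_pos: [0.5518, 0.1677, 0.2493]
eef_rot: [0.548, 0.836, -0.0, -0.0]
contact_force: [-0.3, -1.1, 0.8]
opening: 0.502
```

Call:
{"api": "drive_tool", "payload": {
  "commands": [
    {"dx": 0, "dy": 0, "dz": 0, "wx": 0, "wy": 0, "wz": -0.145, "claw": 0.5},
    {"dx": 0, "dy": 0, "dz": 0, "wx": 0, "wy": 0, "wz": -0.145, "claw": 0.5},
    {"dx": 0, "dy": 0, "dz": 0, "wx": 0, "wy": 0, "wz": -0.145, "claw": 0.5},
    {"dx": 0, "dy": 0, "dz": 0, "wx": 0, "wy": 0, "wz": -0.145, "claw": 0.5},
    {"dx": 0, "dy": 0, "dz": 0, "wx": 0, "wy": 0, "wz": 0, "claw": 0.5}
  ]
}}

```text
clock: 4.2
tool_pos: [0.5519, 0.1676, 0.2491]
eef_rot: [0.289, 0.957, -0.0, -0.001]
contact_force: [-0.2, -0.1, -0.4]
opening: 0.499
```

```bash
cat >>h.py <<'E'
from scipy.spatial.transform import Rotation as Ro
def wristcam(st,s):
    T=np.eye(4);T[:3,:3]=Ro.from_quat(st["eef_rot"]).as_matrix();T[:3,3]=st["tool_pos"]
    s["world_to_cam"]=np.linalg.inv(T@s["T_tool_cam"]); return s
def yaw(st):
    y=Ro.from_quat(st["eef_rot"]).as_matrix()[:,1]; return np.degrees(np.arctan2(y[1],y[0]))
E
python3 - <<'E'
from plant import r,snapshot
from h import *
st=r.get_state();s=wristcam(st,snapshot("wrist"));pickle.dump(s,open("w1.pkl","wb"))
print(st["clock"],st["q"].round(2),st["tool_pos"].round(4),st["eef_rot"].round(4),yaw(st))
print(s["T_tool_cam"].round(3),s["fx"],s["cx"],s["cy"],[k for k in s])
cv2.imwrite("pics/w1.png",s["color"][:,:,::-1])
E
```

```text
4.2 [ 0.05  0.72 -0.76  1.7   0.58  0.97  0.06] [0.5519 0.1676 0.2491] [ 2.892e-01  9.573e-01 -2.000e-04 -6.000e-04] 56.38384386144096
[[-0.     0.966  0.258  0.067]
 [ 1.     0.001 -0.001  0.001]
 [-0.001  0.258 -0.966 -0.136]
 [ 0.     0.     0.     1.   ]] 367.1984356425293 281.71335959655596 208.21413445047133 ['color', 'fx', 'fy', 'cx', 'cy', 'T_tool_cam', 'world_to_cam']
```

View pics/w1.png

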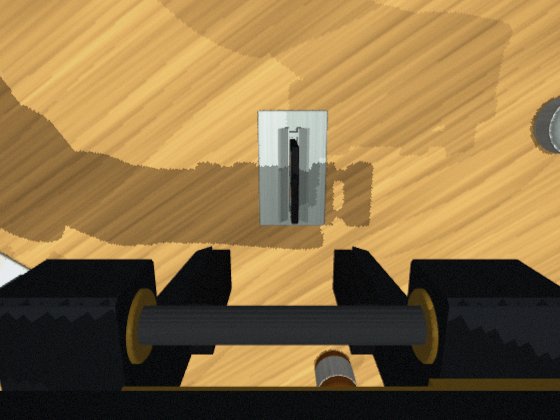

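The wrist view shows the stand base corners at (258,110), (327,110), (259,225) and (326,225), with the carrier's top edge a dark strip at column 294-295, rows 138-223. The jaws are well aligned with it.

```bash
python3 - <<'E'
from h import *
s=load("w1")
g=s["color"].astype(int).sum(2)
for v in (145,160,180,200,215,222): 
    c=np.where(g[v,280:310]<150)[0]+280; print(v,c.min() if len(c) else 0,c.max() if len(c) else 0)
P=[at(s,u,v,.008) for u,v in((258,110),(327,110),(259,225),(326,225))]
for p in P: print(p.round(4))
print("stand c",np.mean(P,0).round(4), "ax",np.degrees(np.arctan2(*( (P[0]+P[1]-P[2]-P[3])[[1,0]]))))
for v in(138,224):print("car",at(s,294.5,v,.092).round(4))
E
```

```text
145 290 297
160 291 298
180 291 298
200 291 298
215 291 297
222 292 297
[0.4835 0.186  0.008 ]
[0.5214 0.2429 0.008 ]
[0.5824 0.1191 0.008 ]
[0.6223 0.179  0.008 ]
stand c [0.5524 0.1818 0.008 ] ax 146.79963298121555
car [0.5198 0.202  0.092 ]
car [0.579  0.1634 0.092 ]
```

Call:
{"api": "drive_tool", "payload": {
  "commands": [
    {"dx": 0.007, "dy": 0.011, "dz": 0.02, "wx": 0, "wy": 0, "wz": 0, "claw": 0.5},
    {"dx": 0, "dy": 0, "dz": 0.035, "wx": 0, "wy": 0, "wz": 0, "claw": 0.5},
    {"dx": 0, "dy": 0, "dz": 0.035, "wx": 0, "wy": 0, "wz": 0, "claw": 0.5},
    {"dx": 0, "dy": 0, "dz": 0.034, "wx": 0, "wy": 0, "wz": 0, "claw": 0.5},
    {"dx": 0, "dy": 0, "dz": 0, "wx": 0, "wy": 0, "wz": 0, "claw": 0.5}
  ]
}}

```text
clock: 4.75
tool_pos: [0.5498, 0.1792, 0.1218]
eef_rot: [0.29, 0.957, -0.003, -0.003]
contact_force: [-0.3, -0.5, -0.4]
opening: 0.5
```

```bash
python3 - <<'E'
from plant import r,snapshot
from h import *
st=r.get_state();s=wristcam(st,snapshot("wrist"));pickle.dump(s,open("w2.pkl","wb"))
print(st["clock"],st["tool_pos"].round(4),yaw(st))
cv2.imwrite("pics/w2.png",s["color"][:,:,::-1])
for z in(.09,.125):
  p=np.array(st["tool_pos"]);p[2]=z; print(proj(s,p))
E
```

```text
4.75 [0.5498 0.1792 0.1218] 56.24626686092716
[[280.56921953 251.83449905]]
[[279.7284787  284.50686205]]
```

View pics/w2.png

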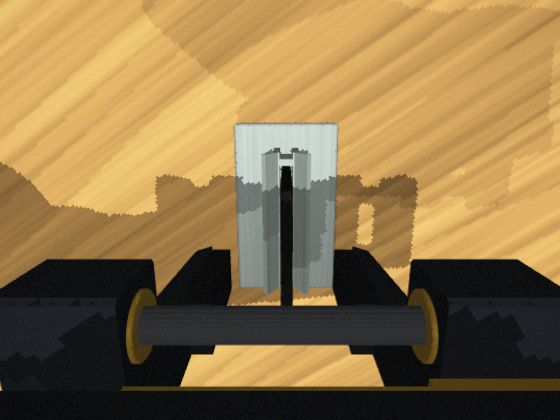

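Wrist view: the carrier strip is at column ~287, about 6 px right of the jaw centre (~281), so roughly +2.5 mm in tool y. I'll compute it exactly.

```bash
python3 - <<'E'
from h import *
from plant import r
s=load("w2");st=r.get_state();print(st["tool_pos"].round(4),st["eef_rot"].round(4))
R=Ro.from_quat(st["eef_rot"]).as_matrix()
g=s["color"].astype(int).sum(2)
for v in(190,220,250,280,300):
    c=np.where(g[v,270:300]<130)[0]+270; m=(c.min()+c.max())/2
    print(v,c.min(),c.max(),"tool y",(R.T@(at(s,m,v,.092)-st["tool_pos"])).round(4))
for a,b,v in((235,338,180),(239,333,285)): print("stand",(R.T@(at(s,(a+b)/2,v,.008)-st["tool_pos"])).round(4))
E
```

```text
[0.5511 0.1804 0.1243] [ 0.2901  0.957  -0.0016 -0.0014]
190 280 292 tool y [0.0316 0.001  0.0324]
220 281 292 tool y [0.0172 0.0012 0.0324]
250 281 292 tool y [0.0022 0.0013 0.0323]
280 281 291 tool y [-0.0136  0.0011  0.0323]
300 281 291 tool y [-0.0245  0.0011  0.0323]
stand [0.0208 0.0021 0.1164]
stand [-0.0584  0.0019  0.1162]
```

Call:
{"api": "drive_tool", "payload": {
  "commands": [
    {"dx": 0, "dy": 0, "dz": 0, "wx": 0, "wy": 0, "wz": 0, "claw": 0.5},
    {"dx": 0, "dy": 0, "dz": 0, "wx": 0, "wy": 0, "wz": 0, "claw": 0.5},
    {"dx": 0, "dy": 0, "dz": 0, "wx": 0, "wy": 0, "wz": 0, "claw": 0.5}
  ]
}}

```text
clock: 5.1
tool_pos: [0.5533, 0.1815, 0.1274]
eef_rot: [0.29, 0.957, 0.001, 0.001]
contact_force: [-0.1, -0.6, 2.0]
opening: 0.499
```

```bash
python3 - <<'E'
from h import *
from plant import r,snapshot
st=r.get_state();s=wristcam(st,snapshot("wrist"));print(st["tool_pos"].round(4),st["eef_rot"].round(4))
R=Ro.from_quat(st["eef_rot"]).as_matrix()
g=s["color"].astype(int).sum(2)
for v in(190,220,250,280,300):
    c=np.where(g[v,270:300]<130)[0]+270; m=(c.min()+c.max())/2
    print(v,c.min(),c.max(),"tool y",(R.T@(at(s,m,v,.092)-st["tool_pos"])).round(4))
print(g[230,225:250],g[230,325:350],g[200:330:4,286])
E
```

```text
[0.5533 0.1815 0.1274] [2.896e-01 9.571e-01 9.000e-04 1.200e-03]
190 272 283 tool y [ 0.03   -0.0012  0.0353]
220 272 283 tool y [ 0.015  -0.0012  0.0353]
250 272 283 tool y [-0.0005 -0.0013  0.0354]
280 273 283 tool y [-0.0169 -0.0011  0.0354]
300 273 283 tool y [-0.0282 -0.0011  0.0354]
[363 367 367 379 368 373 324 385 426 439 444 446 445 444 425 434 449 442
 429 431 434 441 433 415 416] [359 271 253 280 293 301 302 327 316 331 327 333 350 352 354 352 358 349
 357 349 341 352 332 338 324] [308 316 295 303 307 303 301 308 307 292 306 293 301 299 305 304 379 367
 380 365 362 335 333 367 552 558 520 110 111 131 147 138 148]
```

The arm is still swinging after the fast stop. I'll let it settle and measure again.

Call:
{"api": "drive_tool", "payload": {
  "commands": [
    {"dx": 0, "dy": 0, "dz": 0, "wx": 0, "wy": 0, "wz": 0, "claw": 0.5},
    {"dx": 0, "dy": 0, "dz": 0, "wx": 0, "wy": 0, "wz": 0, "claw": 0.5},
    {"dx": 0, "dy": 0, "dz": 0, "wx": 0, "wy": 0, "wz": 0, "claw": 0.5},
    {"dx": 0, "dy": 0, "dz": 0, "wx": 0, "wy": 0, "wz": 0, "claw": 0.5},
    {"dx": 0, "dy": 0, "dz": 0, "wx": 0, "wy": 0, "wz": 0, "claw": 0.5},
    {"dx": 0, "dy": 0, "dz": 0, "wx": 0, "wy": 0, "wz": 0, "claw": 0.5}
  ]
}}

```text
clock: 5.75
tool_pos: [0.5523, 0.1811, 0.1256]
eef_rot: [0.289, 0.957, -0.0, -0.0]
contact_force: [0.4, -0.1, -0.0]
opening: 0.504
```

```bash
cat >m.py <<'E'
from h import *
from plant import r,snapshot
for i in range(2):
    st=r.get_state();s=wristcam(st,snapshot("wrist"));print(st["clock"],st["tool_pos"].round(4),st["eef_rot"].round(4),yaw(st))
    R=Ro.from_quat(st["eef_rot"]).as_matrix()
    g=s["color"].astype(int).sum(2)
    for v in(190,250,300):
        c=np.where(g[v,265:305]<150)[0]+265; m=(c.min()+c.max())/2
        print(v,c.min(),c.max(),"tool y",(R.T@(at(s,m,v,.092)-st["tool_pos"])).round(4))
E
python3 m.py
```

```text
5.75 [0.5523 0.1811 0.1256] [ 2.892e-01  9.573e-01 -1.000e-04 -0.000e+00] 56.382628538076524
190 274 285 tool y [ 0.0303 -0.0002  0.0336]
250 274 285 tool y [ 0.0001 -0.0003  0.0336]
300 275 285 tool y [-0.0272 -0.0001  0.0336]
5.8 [0.5523 0.1811 0.1256] [ 2.892e-01  9.573e-01 -1.000e-04 -0.000e+00] 56.38329701966563
190 274 285 tool y [ 0.0303 -0.0002  0.0336]
250 274 285 tool y [ 0.0001 -0.0003  0.0336]
300 275 285 tool y [-0.0272 -0.0001  0.0336]
```

Call:
{"api": "drive_tool", "payload": {
  "commands": [
    {"dx": 0, "dy": 0, "dz": 0.006, "wx": 0, "wy": 0, "wz": 0, "claw": 0.5},
    {"dx": 0, "dy": 0, "dz": 0.01, "wx": 0, "wy": 0, "wz": 0, "claw": 0.5},
    {"dx": 0, "dy": 0, "dz": 0.01, "wx": 0, "wy": 0, "wz": 0, "claw": 0.4},
    {"dx": 0, "dy": 0, "dz": 0.009, "wx": 0, "wy": 0, "wz": 0, "claw": 0.3},
    {"dx": 0, "dy": 0, "dz": 0.006, "wx": 0, "wy": 0, "wz": 0, "claw": 0.25},
    {"dx": 0, "dy": 0, "dz": 0, "wx": 0, "wy": 0, "wz": 0, "claw": 0.25},
    {"dx": 0, "dy": 0, "dz": 0, "wx": 0, "wy": 0, "wz": 0, "claw": 0.25},
    {"dx": 0, "dy": 0, "dz": 0, "wx": 0, "wy": 0, "wz": 0, "claw": 0},
    {"dx": 0, "dy": 0, "dz": 0, "wx": 0, "wy": 0, "wz": 0, "claw": 0},
    {"dx": 0, "dy": 0, "dz": 0, "wx": 0, "wy": 0, "wz": 0, "claw": 0},
    {"dx": 0, "dy": 0, "dz": 0, "wx": 0, "wy": 0, "wz": 0, "claw": 0}
  ],
  "grip_force": 20
}}

```text
clock: 6.95
tool_pos: [0.5525, 0.1811, 0.0851]
eef_rot: [0.289, 0.957, 0.0, 0.0]
contact_force: [0.1, -0.5, 3.2]
opening: 0.065
```

Call:
{"api": "drive_tool", "payload": {
  "commands": [
    {"dx": 0, "dy": 0, "dz": -0.004, "wx": 0, "wy": 0, "wz": 0, "claw": 0},
    {"dx": 0, "dy": 0, "dz": -0.01, "wx": 0, "wy": 0, "wz": 0, "claw": 0},
    {"dx": 0, "dy": 0, "dz": -0.016, "wx": 0, "wy": 0, "wz": 0, "claw": 0},
    {"dx": 0, "dy": 0, "dz": -0.02, "wx": 0, "wy": 0, "wz": 0, "claw": 0},
    {"dx": 0, "dy": 0, "dz": -0.02, "wx": 0, "wy": 0, "wz": 0, "claw": 0},
    {"dx": 0, "dy": 0, "dz": -0.02, "wx": 0, "wy": 0, "wz": 0, "claw": 0},
    {"dx": 0, "dy": 0, "dz": -0.02, "wx": 0, "wy": 0, "wz": 0, "claw": 0},
    {"dx": 0, "dy": 0, "dz": -0.016, "wx": 0, "wy": 0, "wz": 0, "claw": 0},
    {"dx": 0, "dy": 0, "dz": -0.01, "wx": 0, "wy": 0, "wz": 0, "claw": 0},
    {"dx": 0, "dy": 0, "dz": -0.004, "wx": 0, "wy": 0, "wz": 0, "claw": 0},
    {"dx": 0, "dy": 0, "dz": 0, "wx": 0, "wy": 0, "wz": 0, "claw": 0}
  ]
}}

```text
clock: 8.05
tool_pos: [0.5524, 0.1811, 0.2253]
eef_rot: [0.289, 0.957, 0.0, 0.0]
contact_force: [0.0, 0.6, -0.6]
opening: 0.067
```

Call:
{"api": "drive_tool", "payload": {
  "commands": [
    {"dx": -0.005, "dy": -0.008, "dz": 0, "wx": 0, "wy": 0, "wz": 0, "claw": 0},
    {"dx": -0.013, "dy": -0.02, "dz": 0, "wx": 0, "wy": 0, "wz": 0, "claw": 0},
    {"dx": -0.018, "dy": -0.0285, "dz": 0, "wx": 0, "wy": 0, "wz": 0, "claw": 0},
    {"dx": -0.018, "dy": -0.0285, "dz": 0, "wx": 0, "wy": 0, "wz": 0, "claw": 0},
    {"dx": -0.018, "dy": -0.0285, "dz": 0, "wx": 0, "wy": 0, "wz": 0, "claw": 0},
    {"dx": -0.018, "dy": -0.0285, "dz": 0, "wx": 0, "wy": 0, "wz": 0, "claw": 0},
    {"dx": -0.018, "dy": -0.0285, "dz": 0, "wx": 0, "wy": 0, "wz": 0, "claw": 0},
    {"dx": -0.018, "dy": -0.0285, "dz": 0, "wx": 0, "wy": 0, "wz": 0, "claw": 0},
    {"dx": -0.018, "dy": -0.0285, "dz": 0, "wx": 0, "wy": 0, "wz": 0, "claw": 0},
    {"dx": -0.018, "dy": -0.0285, "dz": 0, "wx": 0, "wy": 0, "wz": 0, "claw": 0},
    {"dx": -0.013, "dy": -0.02, "dz": 0, "wx": 0, "wy": 0, "wz": 0, "claw": 0},
    {"dx": -0.005, "dy": -0.008, "dz": 0, "wx": 0, "wy": 0, "wz": 0, "claw": 0}
  ]
}}

```text
clock: 9.25
tool_pos: [0.5435, -0.1592, 0.2234]
eef_rot: [0.292, 0.957, -0.001, -0.001]
contact_force: [0.3, 0.2, -1.3]
opening: 0.062
```

Call:
{"api": "drive_tool", "payload": {
  "commands": [
    {"dx": 0, "dy": 0, "dz": 0, "wx": 0, "wy": 0, "wz": 0.04, "claw": 0},
    {"dx": 0, "dy": 0, "dz": 0, "wx": 0, "wy": 0, "wz": 0.1, "claw": 0},
    {"dx": 0, "dy": 0, "dz": 0, "wx": 0, "wy": 0, "wz": 0.115, "claw": 0},
    {"dx": 0, "dy": 0, "dz": 0, "wx": 0, "wy": 0, "wz": 0.115, "claw": 0},
    {"dx": 0, "dy": 0, "dz": 0, "wx": 0, "wy": 0, "wz": 0.115, "claw": 0},
    {"dx": 0, "dy": 0, "dz": 0, "wx": 0, "wy": 0, "wz": 0.1, "claw": 0},
    {"dx": 0, "dy": 0, "dz": 0, "wx": 0, "wy": 0, "wz": 0.04, "claw": 0},
    {"dx": 0, "dy": 0, "dz": 0, "wx": 0, "wy": 0, "wz": 0, "claw": 0},
    {"dx": 0, "dy": 0, "dz": 0, "wx": 0, "wy": 0, "wz": 0, "claw": 0},
    {"dx": 0, "dy": 0, "dz": 0, "wx": 0, "wy": 0, "wz": 0, "claw": 0}
  ]
}}

```text
clock: 10.25
tool_pos: [0.5448, -0.1547, 0.2245]
eef_rot: [0.569, 0.822, 0.0, -0.0]
contact_force: [-0.1, -0.1, -0.8]
opening: 0.064
```

```bash
python3 - <<'E'
from plant import r,snapshot
from h import *
st=r.get_state();s=wristcam(st,snapshot("wrist"));pickle.dump((st,s),open("w3.pkl","wb"))
print(st["clock"],st["tool_pos"].round(4),st["eef_rot"].round(4),yaw(st),st["q"].round(2),st["contact_force"],st["opening"])
cv2.imwrite("pics/w3.png",s["color"][:,:,::-1])
E
```

```text
10.25 [ 0.5448 -0.1547  0.2245] [ 5.689e-01  8.224e-01  0.000e+00 -3.000e-04] 20.647202195381364 [ 0.55  0.7  -0.61  1.76  0.51  0.85  0.06] [-0.08119289 -0.10307533 -0.77758   ] 0.06423819376022218
```

View pics/w3.png

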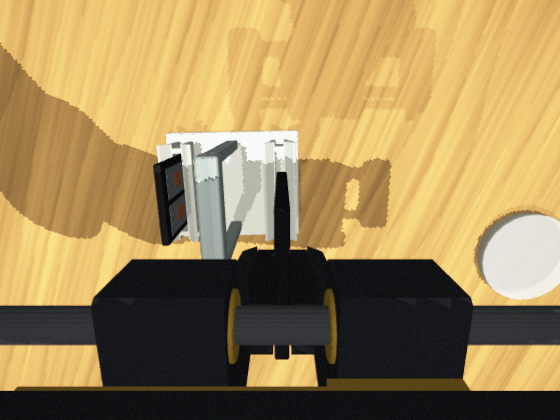

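Wrist view: the rack base's top edge runs (167,133)-(297,131), the empty-slot lips are at columns 266-298, and the held carrier is at ~282. The dish is well clear. I'll zoom for precise numbers.

```bash
python3 - <<'E'
from h import *
st,s=load("w3")
c=s["color"][120:260,150:310]
cv2.imwrite("pics/w3c.png",cv2.resize(c,None,fx=4,fy=4,interpolation=cv2.INTER_CUBIC)[:,:,::-1])
E
```

```text
(no output)
```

View pics/w3c.png

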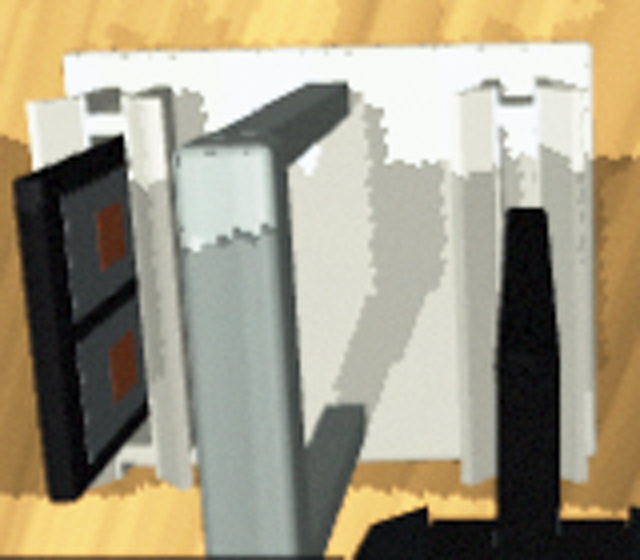

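```bash
cat >fit3.py <<'E'
from h import *
from scipy.optimize import least_squares
st,s=load("w3"); F=np.load("fit.npy")
T=lambda p:(np.array(p)+.5)/4-.5+np.array([150,120])
def W(q,P):
    c,n=np.cos(q[2]),np.sin(q[2]); P=np.atleast_2d(P)
    return np.c_[q[0]+c*P[:,0]-n*P[:,1],q[1]+n*P[:,0]+c*P[:,1],P[:,2]]
obs=[((63,52),(-52,-63,6)),((592,43),(-52,63,6)),((597,455),(52,63,6)),((178,150),(-44,-8,132)),((271,147),(-44,8,132)),((524.5,88),(-36,45,45)),((525,480),(36,45,45))]
def f(q): return np.ravel([(proj(s,W(q,np.array(P)/1e3))[0]-T(p)) for p,P in obs])
a=least_squares(f,F[1],loss="soft_l1");q=a.x
print(q.round(4),np.degrees(q[2]));print(f(q).reshape(-1,2).round(2))
R=Ro.from_quat(st["eef_rot"]).as_matrix()
print("prior",F[1])
for n,Q in(("w",q),("prior",F[1])):
    g=W(Q,[0,.045,.006])[0]; print(n,"slot",g.round(4),"tool frame",(R.T@(g-st["tool_pos"])).round(4),"jaw yaw err",np.degrees(Q[2])+90-yaw(st))
# held carrier: top edge z at tool z ; lower edge centre, in image
g=s["color"].astype(int).sum(2)
for v in(176,190,205,220,235):
    c=np.where(g[v,260:300]<130)[0]+260; print(v,c.min(),c.max())
for zc in(0,-.084):
    for x in(-.032,.032):
        p=st["tool_pos"]+R@np.array([x,0,-0.007-zc]); print("exp",zc,x,proj(s,p).round(1))
np.save("rack_w.npy",q)
E
python3 fit3.py
```

```text
[ 0.5034 -0.175  -1.191 ] -68.24089517213606
[[-0.15  0.51]
 [ 0.69  0.08]
 [ 0.26  1.36]
 [-1.26 -0.61]
 [ 1.27 -0.37]
 [-1.35 10.76]
 [ 0.22 -7.2 ]]
prior [ 0.50351017 -0.17505003 -1.21249841]
w slot [ 0.5452 -0.1584  0.006 ] tool frame [-0.0037 -0.0008  0.2185] jaw yaw err 1.1119026324825718
prior slot [ 0.5457 -0.1593  0.006 ] tool frame [-0.0047 -0.0007  0.2185] jaw yaw err -0.11824394037919816
176 277 286
190 276 287
205 275 288
220 275 289
235 275 289
exp 0 -0.032 [[281.  361.3]]
exp 0 0.032 [[280.9 209.9]]
exp -0.084 -0.032 [[281.2 273.1]]
exp -0.084 0.032 [[281.1 172.3]]
```

Call:
{"api": "drive_tool", "payload": {
  "commands": [
    {"dx": -0.002, "dy": -0.0008, "dz": 0.004, "wx": 0, "wy": 0, "wz": -0.008, "claw": 0},
    {"dx": -0.0022, "dy": 0, "dz": 0.01, "wx": 0, "wy": 0, "wz": 0, "claw": 0},
    {"dx": 0, "dy": 0, "dz": 0.016, "wx": 0, "wy": 0, "wz": 0, "claw": 0},
    {"dx": 0, "dy": 0, "dz": 0.016, "wx": 0, "wy": 0, "wz": 0, "claw": 0},
    {"dx": 0, "dy": 0, "dz": 0.016, "wx": 0, "wy": 0, "wz": 0, "claw": 0},
    {"dx": 0, "dy": 0, "dz": 0.014, "wx": 0, "wy": 0, "wz": 0, "claw": 0},
    {"dx": 0, "dy": 0, "dz": 0.01, "wx": 0, "wy": 0, "wz": 0, "claw": 0},
    {"dx": 0, "dy": 0, "dz": 0.007, "wx": 0, "wy": 0, "wz": 0, "claw": 0},
    {"dx": 0, "dy": 0, "dz": 0.003, "wx": 0, "wy": 0, "wz": 0, "claw": 0},
    {"dx": 0, "dy": 0, "dz": 0, "wx": 0, "wy": 0, "wz": 0, "claw": 0},
    {"dx": 0, "dy": 0, "dz": 0, "wx": 0, "wy": 0, "wz": 0, "claw": 0}
  ]
}}

```text
clock: 11.4
tool_pos: [0.5461, -0.1593, 0.1292]
eef_rot: [0.566, 0.824, 0.0, 0.0]
contact_force: [0.0, -0.7, -0.9]
opening: 0.066
```

```bash
python3 - <<'E'
from plant import r,snapshot
from h import *
st=r.get_state();s=wristcam(st,snapshot("wrist"));t=snapshot("scene")
print(st["clock"],st["tool_pos"].round(4),yaw(st),st["contact_force"].round(1))
a=cv2.resize(s["color"][110:290,160:360],(600,540)[::1] and (400,360),interpolation=cv2.INTER_CUBIC)
b=cv2.resize(t["color"][130:240,110:232],(400,360),interpolation=cv2.INTER_CUBIC)
cv2.imwrite("pics/w4.png",np.hstack([a,b])[:,:,::-1])
E
```

```text
11.4 [ 0.5461 -0.1593  0.1292] 21.026578868449263 [ 0.  -0.7 -0.9]
```

View pics/w4.png

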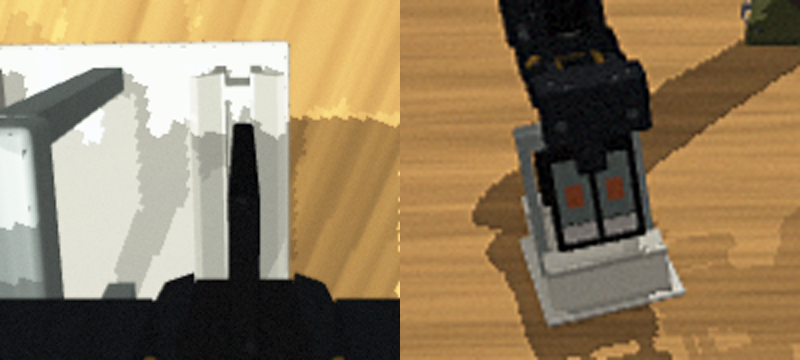

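The left panel shows the carrier's lower edge (centre ~243) over the slot gap (centre ~240), about 1 mm to the right. The scene panel shows it standing just above the slot. I'll nudge it and insert gently.

Call:
{"api": "drive_tool", "payload": {
  "commands": [
    {"dx": 0, "dy": -0.0007, "dz": 0.003, "wx": 0, "wy": 0, "wz": 0, "claw": 0},
    {"dx": 0, "dy": 0, "dz": 0.005, "wx": 0, "wy": 0, "wz": 0, "claw": 0},
    {"dx": 0, "dy": 0, "dz": 0.005, "wx": 0, "wy": 0, "wz": 0, "claw": 0},
    {"dx": 0, "dy": 0, "dz": 0.004, "wx": 0, "wy": 0, "wz": 0, "claw": 0},
    {"dx": 0, "dy": 0, "dz": 0.003, "wx": 0, "wy": 0, "wz": 0, "claw": 0},
    {"dx": 0, "dy": 0, "dz": 0, "wx": 0, "wy": 0, "wz": 0, "claw": 0}
  ]
}}

```text
clock: 12.1
tool_pos: [0.5447, -0.1595, 0.1081]
eef_rot: [0.566, 0.824, -0.0, -0.0]
contact_force: [-0.4, 0.0, -1.6]
opening: 0.066
```

Call:
{"api": "drive_tool", "payload": {
  "commands": [
    {"dx": 0, "dy": 0, "dz": 0.003, "wx": 0, "wy": 0, "wz": 0, "claw": 0},
    {"dx": 0, "dy": 0, "dz": 0.003, "wx": 0, "wy": 0, "wz": 0, "claw": 0},
    {"dx": 0, "dy": 0, "dz": 0.003, "wx": 0, "wy": 0, "wz": 0, "claw": 0},
    {"dx": 0, "dy": 0, "dz": 0, "wx": 0, "wy": 0, "wz": 0, "claw": 0}
  ]
}}

```text
clock: 12.5
tool_pos: [0.5448, -0.1596, 0.0993]
eef_rot: [0.566, 0.824, -0.0, -0.0]
contact_force: [0.7, -0.3, 0.4]
opening: 0.067
```

Carrier bottom is at about 22 mm, well inside the slot, with no force. Continuing.

Call:
{"api": "drive_tool", "payload": {
  "commands": [
    {"dx": 0, "dy": 0, "dz": 0.003, "wx": 0, "wy": 0, "wz": 0, "claw": 0},
    {"dx": 0, "dy": 0, "dz": 0.003, "wx": 0, "wy": 0, "wz": 0, "claw": 0},
    {"dx": 0, "dy": 0, "dz": 0.003, "wx": 0, "wy": 0, "wz": 0, "claw": 0},
    {"dx": 0, "dy": 0, "dz": 0, "wx": 0, "wy": 0, "wz": 0, "claw": 0}
  ]
}}

```text
clock: 12.9
tool_pos: [0.5448, -0.1595, 0.0902]
eef_rot: [0.566, 0.824, -0.0, -0.0]
contact_force: [0.5, -0.3, 0.6]
opening: 0.065
```

Call:
{"api": "drive_tool", "payload": {
  "commands": [
    {"dx": 0, "dy": 0, "dz": 0.002, "wx": 0, "wy": 0, "wz": 0, "claw": 0},
    {"dx": 0, "dy": 0, "dz": 0.002, "wx": 0, "wy": 0, "wz": 0, "claw": 0},
    {"dx": 0, "dy": 0, "dz": 0.001, "wx": 0, "wy": 0, "wz": 0, "claw": 0},
    {"dx": 0, "dy": 0, "dz": 0, "wx": 0, "wy": 0, "wz": 0, "claw": 0},
    {"dx": 0, "dy": 0, "dz": 0, "wx": 0, "wy": 0, "wz": 0, "claw": 0}
  ]
}}

```text
clock: 13.4
tool_pos: [0.5451, -0.1596, 0.0857]
eef_rot: [0.566, 0.824, -0.0, 0.0]
contact_force: [0.7, -0.9, -1.7]
opening: 0.066
```

Call:
{"api": "drive_tool", "payload": {
  "commands": [
    {"dx": 0, "dy": 0, "dz": 0.001, "wx": 0, "wy": 0, "wz": 0, "claw": 0},
    {"dx": 0, "dy": 0, "dz": 0.001, "wx": 0, "wy": 0, "wz": 0, "claw": 0},
    {"dx": 0, "dy": 0, "dz": 0, "wx": 0, "wy": 0, "wz": 0, "claw": 0},
    {"dx": 0, "dy": 0, "dz": 0, "wx": 0, "wy": 0, "wz": 0, "claw": 0}
  ]
}}

```text
clock: 13.8
tool_pos: [0.545, -0.1596, 0.0837]
eef_rot: [0.566, 0.824, -0.0, 0.0]
contact_force: [0.6, -0.2, -0.5]
opening: 0.068
```

Call:
{"api": "drive_tool", "payload": {
  "commands": [
    {"dx": 0, "dy": 0, "dz": 0, "wx": 0, "wy": 0, "wz": 0, "claw": 0.12},
    {"dx": 0, "dy": 0, "dz": 0, "wx": 0, "wy": 0, "wz": 0, "claw": 0.18},
    {"dx": 0, "dy": 0, "dz": 0, "wx": 0, "wy": 0, "wz": 0, "claw": 0.18},
    {"dx": 0, "dy": 0, "dz": 0, "wx": 0, "wy": 0, "wz": 0, "claw": 0.18}
  ]
}}

```text
clock: 14.2
tool_pos: [0.5451, -0.1595, 0.0838]
eef_rot: [0.566, 0.824, 0.0, 0.0]
contact_force: [-0.1, -0.1, -0.9]
opening: 0.18
```

Call:
{"api": "drive_tool", "payload": {
  "commands": [
    {"dx": 0, "dy": 0, "dz": -0.004, "wx": 0, "wy": 0, "wz": 0, "claw": 0.18},
    {"dx": 0, "dy": 0, "dz": -0.01, "wx": 0, "wy": 0, "wz": 0, "claw": 0.18},
    {"dx": 0, "dy": 0, "dz": -0.016, "wx": 0, "wy": 0, "wz": 0, "claw": 0.18},
    {"dx": 0, "dy": 0, "dz": -0.02, "wx": 0, "wy": 0, "wz": 0, "claw": 0.18},
    {"dx": 0, "dy": 0, "dz": -0.02, "wx": 0, "wy": 0, "wz": 0, "claw": 0.2},
    {"dx": 0, "dy": 0, "dz": -0.02, "wx": 0, "wy": 0, "wz": 0, "claw": 0.4},
    {"dx": 0, "dy": 0, "dz": -0.02, "wx": 0, "wy": 0, "wz": 0, "claw": 0.45},
    {"dx": 0, "dy": 0, "dz": -0.016, "wx": 0, "wy": 0, "wz": 0, "claw": 0.45},
    {"dx": 0, "dy": 0, "dz": -0.008, "wx": 0, "wy": 0, "wz": 0, "claw": 0.45},
    {"dx": 0, "dy": 0, "dz": 0, "wx": 0, "wy": 0, "wz": 0, "claw": 0.45},
    {"dx": 0, "dy": 0, "dz": 0, "wx": 0, "wy": 0, "wz": 0, "claw": 0.45}
  ]
}}

```text
clock: 15.3
tool_pos: [0.5447, -0.1597, 0.2174]
eef_rot: [0.566, 0.824, -0.0, -0.0]
contact_force: [-0.6, -1.1, 0.3]
opening: 0.452
```

```bash
python3 - <<'E'
from plant import r,snapshot
from h import *
st=r.get_state();s=wristcam(st,snapshot("wrist"));t=snapshot("scene");pickle.dump((st,s),open("w5.pkl","wb"))
print(st["clock"],st["tool_pos"].round(4),yaw(st),st["contact_force"].round(1))
a=cv2.resize(s["color"][110:290,150:350],None,fx=2.2,fy=2.2,interpolation=cv2.INTER_CUBIC)
b=cv2.resize(t["color"][140:240,130:210],(360,396),interpolation=cv2.INTER_CUBIC)
cv2.imwrite("pics/w5.png",np.hstack([a,b])[:,:,::-1])
E
```

```text
15.3 [ 0.5447 -0.1597  0.2174] 21.025677535499593 [-0.6 -1.1  0.3]
```

View pics/w5.png

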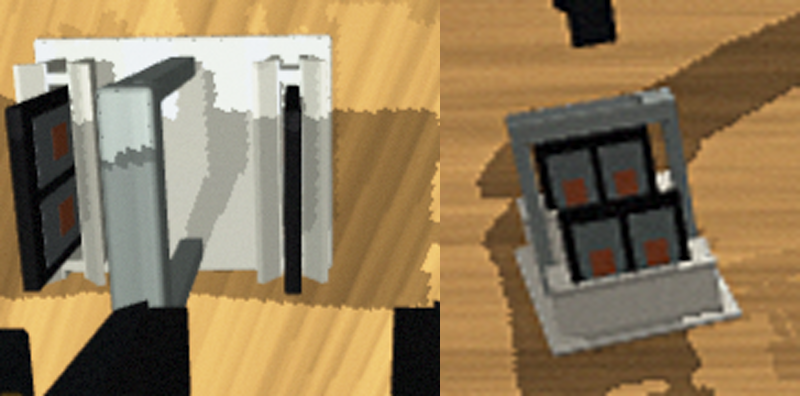

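The carrier stands upright in the empty slot and the taken one is untouched. I'll check seating depth by projection and get the handle position in the tool frame.

```bash
python3 - <<'E'
from h import *
from scipy.optimize import least_squares
st,s=load("w5"); t=load("scene"); F=np.load("fit.npy"); q0=np.load("rack_w.npy")
def W(q,P):
    c,n=np.cos(q[2]),np.sin(q[2]); P=np.atleast_2d(P)/1e3
    return np.c_[q[0]+c*P[:,0]-n*P[:,1],q[1]+n*P[:,0]+c*P[:,1],P[:,2]]
S=lambda p:(np.array(p)+.5)/2.2-.5+np.array([150,110])
obs=[((35,38),(-52,-63,6)),((330,36),(-52,63,6)),((332,268),(52,63,6)),((99,90),(-44,-8,132)),((156,88),(-44,8,132)),
 ((292,86),(-32,45,90)),((292,293),(32,45,90)),((9,108),(-32,-48,90)),((26,291),(32,-48,90))]
f=lambda q:np.ravel([(proj(s,W(q,P))[0]-S(p)) for p,P in obs])
a=least_squares(f,q0,loss="soft_l1");q=a.x
print(q.round(4),np.degrees(q[2]));print(f(q).reshape(-1,2).round(2))
R=Ro.from_quat(st["eef_rot"]).as_matrix()
for Q in(q,q0,F[1]):
    g=W(Q,[0,0,124])[0];print("handle",g.round(4),"tool",(R.T@(g-st["tool_pos"])).round(4),"yaw err",(np.degrees(Q[2])+90-yaw(st)).round(2))
for dz in(0,5,10): print("scene pred new-carrier top, raised",dz,proj(t,W(q,[[32,45,90+dz],[-32,45,90+dz]])).round(1).tolist())
print("seated pred",proj(t,W(q,[[32,-45,90],[-32,-45,90]])).round(1).tolist())
E
```

```text
[ 0.5034 -0.1743 -1.198 ] -68.63845323137927
[[-0.22 -0.61]
 [ 2.11 -0.56]
 [ 0.37  0.93]
 [-0.67 -2.29]
 [ 0.2  -1.55]
 [ 0.24 10.12]
 [ 0.7   0.2 ]
 [-0.91  0.92]
 [-0.53  1.82]]
handle [ 0.5034 -0.1743  0.124 ] tool [ 0.0011 -0.0437  0.0935] yaw err 0.34
handle [ 0.5034 -0.175   0.124 ] tool [ 0.0004 -0.0439  0.0935] yaw err 0.73
handle [ 0.5035 -0.1751  0.124 ] tool [ 0.0004 -0.0439  0.0935] yaw err -0.5
scene pred new-carrier top, raised 0 [[156.5, 193.3], [183.5, 187.8]]
scene pred new-carrier top, raised 5 [[156.1, 191.5], [183.2, 186.0]]
scene pred new-carrier top, raised 10 [[155.8, 189.7], [182.9, 184.2]]
seated pred [[150.2, 176.1], [175.7, 171.2]]
```

The observed carrier top (156.0,193.0)/(183.3,187.5) matches the fully-home prediction (156.5,193.3)/(183.5,187.8). Next, the handle.

Call:
{"api": "drive_tool", "payload": {
  "commands": [
    {"dx": 0.0006, "dy": -0.004, "dz": 0, "wx": 0, "wy": 0, "wz": 0, "claw": 0.42},
    {"dx": 0, "dy": -0.01, "dz": 0, "wx": 0, "wy": 0, "wz": 0, "claw": 0.42},
    {"dx": 0, "dy": -0.014, "dz": 0, "wx": 0, "wy": 0, "wz": 0, "claw": 0.42},
    {"dx": 0, "dy": -0.01, "dz": 0, "wx": 0, "wy": 0, "wz": 0, "claw": 0.42},
    {"dx": 0, "dy": -0.006, "dz": 0, "wx": 0, "wy": 0, "wz": 0, "claw": 0.42},
    {"dx": 0, "dy": 0, "dz": 0.01, "wx": 0, "wy": 0, "wz": 0, "claw": 0.42},
    {"dx": 0, "dy": 0, "dz": 0.016, "wx": 0, "wy": 0, "wz": 0, "claw": 0.42},
    {"dx": 0, "dy": 0, "dz": 0.016, "wx": 0, "wy": 0, "wz": 0, "claw": 0.42},
    {"dx": 0, "dy": 0, "dz": 0.01, "wx": 0, "wy": 0, "wz": 0, "claw": 0.42},
    {"dx": 0, "dy": 0, "dz": 0, "wx": 0, "wy": 0, "wz": 0, "claw": 0.42},
    {"dx": 0, "dy": 0, "dz": 0, "wx": 0, "wy": 0, "wz": 0, "claw": 0.42},
    {"dx": 0, "dy": 0, "dz": 0, "wx": 0, "wy": 0, "wz": 0, "claw": 0.42}
  ]
}}

```text
clock: 16.6
tool_pos: [0.5044, -0.1747, 0.1663]
eef_rot: [0.566, 0.824, 0.0, 0.001]
contact_force: [-0.6, -0.2, 0.3]
opening: 0.421
```

```bash
python3 - <<'E'
from plant import r,snapshot
from h import *
st=r.get_state();s=wristcam(st,snapshot("wrist"));pickle.dump((st,s),open("w6.pkl","wb"))
print(st["clock"],st["tool_pos"].round(4),st["eef_rot"].round(4),yaw(st),st["contact_force"].round(1))
R=Ro.from_quat(st["eef_rot"]).as_matrix()
im=s["color"].copy()
for x,y in((.044,.008),(.044,-.008),(0,.008),(0,-.008)):
    p=st["tool_pos"]+R@[x,y,0]; p[2]=.132; u=proj(s,p)[0]; print(u.round(1)); cv2.circle(im,tuple(int(a) for a in u.round()),2,(255,0,0),-1)
cv2.imwrite("pics/w6.png",im[:,:,::-1])
E
```

```text
16.6 [ 0.5044 -0.1747  0.1663] [5.661e-01 8.243e-01 3.000e-04 6.000e-04] 21.03658160967631 [-0.6 -0.2  0.3]
[298.2 161.6]
[263.6 161.6]
[297.2 250.5]
[264.8 250.5]
```

View pics/w6.png

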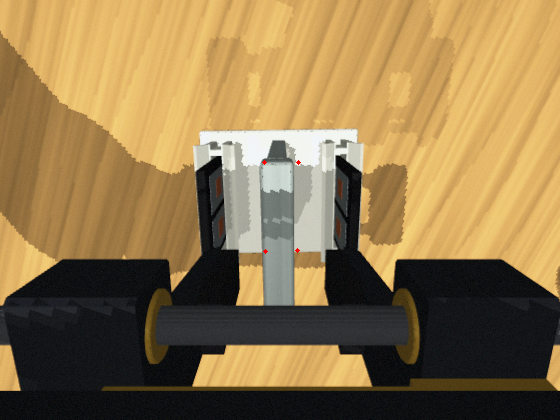

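Wrist view: the bar spans columns 261-294 against a predicted 264-298 (red dots), so it is 1.4 mm left. Its end row ~160 matches, so the grasp is centred along the bar. I'll shift, descend and grip.

Call:
{"api": "drive_tool", "payload": {
  "commands": [
    {"dx": 0, "dy": -0.0013, "dz": 0.005, "wx": 0, "wy": 0, "wz": 0, "claw": 0.42},
    {"dx": 0, "dy": 0, "dz": 0.01, "wx": 0, "wy": 0, "wz": 0, "claw": 0.42},
    {"dx": 0, "dy": 0, "dz": 0.012, "wx": 0, "wy": 0, "wz": 0, "claw": 0.42},
    {"dx": 0, "dy": 0, "dz": 0.012, "wx": 0, "wy": 0, "wz": 0, "claw": 0.42},
    {"dx": 0, "dy": 0, "dz": 0.008, "wx": 0, "wy": 0, "wz": 0, "claw": 0.42},
    {"dx": 0, "dy": 0, "dz": 0.003, "wx": 0, "wy": 0, "wz": 0, "claw": 0.35},
    {"dx": 0, "dy": 0, "dz": 0, "wx": 0, "wy": 0, "wz": 0, "claw": 0.3},
    {"dx": 0, "dy": 0, "dz": 0, "wx": 0, "wy": 0, "wz": 0, "claw": 0.26},
    {"dx": 0, "dy": 0, "dz": 0, "wx": 0, "wy": 0, "wz": 0, "claw": 0.22}
  ]
}}

```text
clock: 17.55
tool_pos: [0.5029, -0.1753, 0.1161]
eef_rot: [0.566, 0.824, 0.0, 0.0]
contact_force: [-0.6, 0.2, 0.5]
opening: 0.223
```

Call:
{"api": "drive_tool", "payload": {
  "commands": [
    {"dx": 0, "dy": 0, "dz": 0, "wx": 0, "wy": 0, "wz": 0, "claw": 0.19},
    {"dx": 0, "dy": 0, "dz": 0, "wx": 0, "wy": 0, "wz": 0, "claw": 0.17},
    {"dx": 0, "dy": 0, "dz": 0, "wx": 0, "wy": 0, "wz": 0, "claw": 0.1},
    {"dx": 0, "dy": 0, "dz": 0, "wx": 0, "wy": 0, "wz": 0, "claw": 0},
    {"dx": 0, "dy": 0, "dz": 0, "wx": 0, "wy": 0, "wz": 0, "claw": 0},
    {"dx": 0, "dy": 0, "dz": 0, "wx": 0, "wy": 0, "wz": 0, "claw": 0},
    {"dx": 0, "dy": 0, "dz": 0, "wx": 0, "wy": 0, "wz": 0, "claw": 0}
  ],
  "grip_force": 50
}}

```text
clock: 18.25
tool_pos: [0.5027, -0.1754, 0.1161]
eef_rot: [0.566, 0.824, -0.0, 0.0]
contact_force: [-1.2, -0.3, 5.0]
opening: 0.171
```

Call:
{"api": "drive_tool", "payload": {
  "commands": [
    {"dx": 0, "dy": 0, "dz": -0.001, "wx": 0, "wy": 0, "wz": 0, "claw": 0},
    {"dx": 0, "dy": 0, "dz": -0.002, "wx": 0, "wy": 0, "wz": 0, "claw": 0},
    {"dx": 0, "dy": 0, "dz": -0.004, "wx": 0, "wy": 0, "wz": 0, "claw": 0},
    {"dx": 0, "dy": 0, "dz": -0.006, "wx": 0, "wy": 0, "wz": 0, "claw": 0},
    {"dx": 0, "dy": 0, "dz": -0.007, "wx": 0, "wy": 0, "wz": 0, "claw": 0},
    {"dx": 0, "dy": 0, "dz": -0.008, "wx": 0, "wy": 0, "wz": 0, "claw": 0},
    {"dx": 0, "dy": 0, "dz": -0.008, "wx": 0, "wy": 0, "wz": 0, "claw": 0},
    {"dx": 0, "dy": 0, "dz": -0.008, "wx": 0, "wy": 0, "wz": 0, "claw": 0},
    {"dx": 0, "dy": 0, "dz": -0.008, "wx": 0, "wy": 0, "wz": 0, "claw": 0},
    {"dx": 0, "dy": 0, "dz": -0.008, "wx": 0, "wy": 0, "wz": 0, "claw": 0}
  ]
}}

```text
clock: 19.25
tool_pos: [0.5025, -0.1753, 0.1765]
eef_rot: [0.566, 0.824, -0.0, 0.0]
contact_force: [-0.4, 0.2, -4.5]
opening: 0.174
```

Call:
{"api": "drive_tool", "payload": {
  "commands": [
    {"dx": 0, "dy": 0, "dz": -0.008, "wx": 0, "wy": 0, "wz": 0, "claw": 0},
    {"dx": 0, "dy": 0, "dz": -0.008, "wx": 0, "wy": 0, "wz": 0, "claw": 0},
    {"dx": 0, "dy": 0, "dz": -0.008, "wx": 0, "wy": 0, "wz": 0, "claw": 0},
    {"dx": 0, "dy": 0, "dz": -0.008, "wx": 0, "wy": 0, "wz": 0, "claw": 0},
    {"dx": 0, "dy": 0, "dz": -0.008, "wx": 0, "wy": 0, "wz": 0, "claw": 0},
    {"dx": 0, "dy": 0, "dz": -0.007, "wx": 0, "wy": 0, "wz": 0, "claw": 0},
    {"dx": 0, "dy": 0, "dz": -0.006, "wx": 0, "wy": 0, "wz": 0, "claw": 0},
    {"dx": 0, "dy": 0, "dz": -0.004, "wx": 0, "wy": 0, "wz": 0, "claw": 0},
    {"dx": 0, "dy": 0, "dz": -0.002, "wx": 0, "wy": 0, "wz": 0, "claw": 0},
    {"dx": 0, "dy": 0, "dz": -0.001, "wx": 0, "wy": 0, "wz": 0, "claw": 0},
    {"dx": 0, "dy": 0, "dz": 0, "wx": 0, "wy": 0, "wz": 0, "claw": 0},
    {"dx": 0, "dy": 0, "dz": 0, "wx": 0, "wy": 0, "wz": 0, "claw": 0}
  ]
}}

```text
clock: 20.45
tool_pos: [0.5024, -0.1752, 0.2355]
eef_rot: [0.566, 0.824, -0.0, -0.0]
contact_force: [0.2, 0.1, -4.7]
opening: 0.168
```

Call:
{"api": "drive_tool", "payload": {
  "commands": [
    {"dx": 0, "dy": 0, "dz": 0, "wx": 0, "wy": 0, "wz": 0, "claw": 0},
    {"dx": 0, "dy": 0, "dz": 0, "wx": 0, "wy": 0, "wz": 0, "claw": 0},
    {"dx": 0, "dy": 0, "dz": 0, "wx": 0, "wy": 0, "wz": 0, "claw": 0},
    {"dx": 0, "dy": 0, "dz": 0, "wx": 0, "wy": 0, "wz": 0, "claw": 0},
    {"dx": 0, "dy": 0, "dz": 0, "wx": 0, "wy": 0, "wz": 0, "claw": 0},
    {"dx": 0, "dy": 0, "dz": 0, "wx": 0, "wy": 0, "wz": 0, "claw": 0}
  ]
}}

```text
clock: 21.05
tool_pos: [0.5026, -0.1752, 0.2357]
eef_rot: [0.566, 0.824, -0.0, 0.0]
contact_force: [-0.1, 0.2, -5.0]
opening: 0.174
```

```bash
python3 - <<'E'
from plant import r,snapshot
from h import *
st=r.get_state();s=wristcam(st,snapshot("wrist"));t=snapshot("scene");pickle.dump(t,open("t7.pkl","wb"));pickle.dump((st,s),open("w7.pkl","wb"))
st=r.get_state();print(st["clock"],st["tool_pos"].round(4),st["eef_rot"].round(4),st["contact_force"].round(1),st["moment"].round(2),abs(st["qd"]).max(),st["opening"])
a=cv2.resize(t["color"][90:300,80:280],(400,420),interpolation=cv2.INTER_CUBIC)
b=cv2.resize(s["color"][100:310,180:380],(400,420),interpolation=cv2.INTER_CUBIC)
cv2.imwrite("pics/w7.png",np.hstack([a,b])[:,:,::-1])
E
```

```text
21.15 [ 0.5026 -0.1752  0.2357] [ 0.5662  0.8243 -0.      0.    ] [ 0.1 -0.  -5. ] [-0.01 -0.1   0.01] 0.001408962100793545 0.1705222171343722
```

View pics/w7.png

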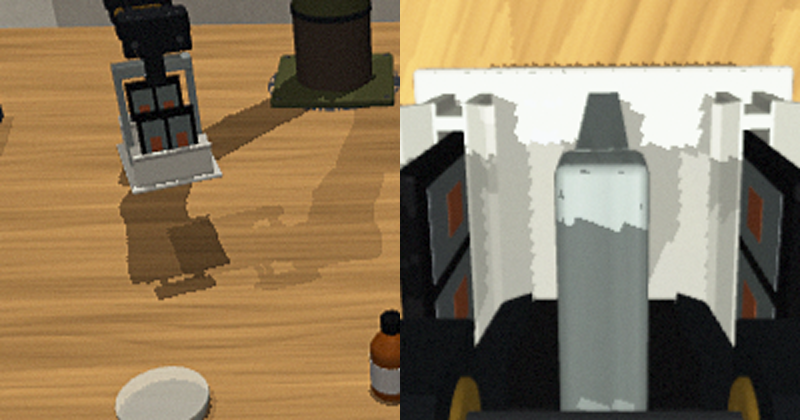

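Both carriers are still in their slots and the rack hangs clear of the bench and its shadow. I'll do a last numeric check that it is level.

```bash
python3 - <<'E'
from h import *
from scipy.optimize import least_squares
st,s=load("w7");t=load("t7")
L=lambda p:(np.array(p)+.5)/2-.5
# observations: wrist base edge corners, bar end top corners; scene base front corners
obs=[(s,L((415,69))+[180,100],(-52,-63,6)),(s,L((791,67))+[180,100],(-52,63,6)),(s,L((557,165))+[180,100],(-44,-8,132)),(s,L((648,164))+[180,100],(-44,8,132)),
(t,L((136,190))+[80,90],(52,63,6)),(t,L((221,176))+[80,90],(-52,63,6)),(t,L((110,60))+[80,90],(44,8,132)),(t,L((194,54))+[80,90],(-44,8,132))]
def f(q): return np.ravel([proj(c,Ro.from_euler("ZYX",[q[2],q[4],q[5]]).apply(np.array(P)/1e3)+[q[0],q[1],q[3]])[0]-p for c,p,P in obs])
a=least_squares(f,[.503,-.175,-1.2,.12,0,0],loss="soft_l1");q=a.x
print("xyz",q[[0,1,3]].round(4),"yaw,pitch,roll deg",np.degrees(q[[2,4,5]]).round(2));print(f(q).reshape(-1,2).round(1).tolist())
E
```

```text
xyz [ 0.5966 -0.1379  0.1459] yaw,pitch,roll deg [-68.08  -1.35  20.26]
[[-45.9, 0.4], [0.8, 1.0], [-15.6, -1.5], [1.7, 1.4], [2.4, 1.6], [9.7, -0.6], [4.7, 3.8], [4.4, 1.1]]
```

I forgot to subtract the 400 px panel offset for the wrist points, so I'm redoing it.

```bash
python3 - <<'E'
from h import *
from scipy.optimize import least_squares
st,s=load("w7");t=load("t7")
L=lambda p:(np.array(p)+.5)/2-.5
o=np.array([180,100]);b=[80,90]
obs=[(s,L((15,69))+o,(-52,-63,6)),(s,L((391,67))+o,(-52,63,6)),(s,L((157,165))+o,(-44,-8,132)),(s,L((248,164))+o,(-44,8,132)),
(t,L((136,190))+b,(52,63,6)),(t,L((221,176))+b,(-52,63,6)),(t,L((110,60))+b,(44,8,132)),(t,L((194,54))+b,(-44,8,132))]
def f(q): return np.ravel([proj(c,Ro.from_euler("ZYX",[q[2],q[4],q[5]]).apply(np.array(P)/1e3)+[q[0],q[1],q[3]])[0]-p for c,p,P in obs])
a=least_squares(f,[.503,-.175,-1.2,.12,0,0],loss="soft_l1");q=a.x
print("xyz",q[[0,1,3]].round(4),"yaw,pitch,roll deg",np.degrees(q[[2,4,5]]).round(2));print(f(q).reshape(-1,2).round(1).tolist())
E
```

```text
xyz [ 0.5029 -0.1752  0.1183] yaw,pitch,roll deg [-6.874e+01  5.000e-02  5.000e-02]
[[-1.3, 0.1], [1.3, 0.3], [-1.3, -0.2], [0.9, 0.1], [-1.6, 1.2], [1.1, -0.8], [1.4, 4.9], [-0.9, 1.7]]
```

Level within 0.1° and about 119 mm up. Handing in.

```bash
python3 -c "
from plant import r
print(r.finish_job())"
```

```text
the job is handed in; nothing more can be done
None
```

The carrier is in the rack's empty slot, and the arm is holding the loaded rack by the middle of its handle bar, about 12 cm above the bench. I handed the job in at about 21 s of the 61 s allowed.

- **Carrier:** I gripped it by its faces near the top, drew it out of the stand and lowered it into the slot with almost no contact force. After I let go, its top corners matched the fully seated position to within about 0.5 px. The carrier already in the rack still stood in its slot.
- **Lift:** The arm measured 119.6 mm of rise, and the camera fit put the base at about 118 mm.
- **Level and still:** The fitted tilt was 0.05° on both axes, and joint speeds were near zero. The tool force of about 5.0 N is close to the expected loaded weight. Grip was 50 N with no sign of slip.
- **Bystanders:** The dish and bottle appeared undisturbed in the last picture I viewed. The jar was outside that view, but the arm stayed well away from it.

**Disagreements:** Estimates of the rack's yaw from different views differed by about 1.2°, so I used a value in between, and the carrier slid in freely. My first level check was wrong because I left out a pixel offset. I corrected it before handing in. In the corrected fit, one handle corner in the scene view was still off by about 5 px. I put that down to picking the corner by eye.

I viewed 10 pictures.

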